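Close up the row of pressing weights with the spring-button fence

ROBOT

A 6-joint arm with a two-finger parallel gripper is mounted at the origin on a cart in front of the work surface, level with it; the furniture and walls round the work are solid. World frame = base frame: x ahead of the robot, y to its left, z up, the work surface at z = 0. Lengths are in m, angles in rad, forces in N, time in s.
With the tool pointing down it reaches from about 0.35 to 0.975 m from the base axis. Payload 4.9 kg.
Tool frame: the origin (TCP) lies between the finger pads; the fingertips stand 19 mm ahead of it and the grasp point (between the pads) is the TCP; z points along the fingers, y is the direction in which the jaws open and shut (so a half turn about z gives the same grasp; the last joint's range is limited). The gripper opens to 85 mm and grips with 20 to 120 N. Pads are 22 mm wide; open, the fingers measure 114 mm over their backs; the gripper's body (76 mm by 85 mm) begins 54 mm behind the grasp point. The pads swing forward as they close: fully open they stand 13 mm farther back than shut.
Start: joints at [-1.261, 0.053, 1.613, -0, 1.476, -0.119], TCP at [0.26, -0.568, 0.25] pointing down, gripper open.
Joint ranges: [-3.01, 3.01], [-1.01, 2.22], [0.06, 2.58], [-1.02, 4.17], [0.09, 2.62], [-3.14, 3.14]. Speed limits (rad/s): [2.57, 2.57, 3.14, 3.14, 3.14, 3.14].

INTERFACE

Orientations are given as a unit quaternion [w, x, y, z].
In Python, from plant import state, grab_frame, calibration, job_done gives the robot as it stands. The module is installed in compiled form; this text tells all that it offers.
- The arm moves only by the tool servo_tool, never from a script. Its argument "deltas" is a list that holds one entry, the list of rows, each a list of 5 numbers: the finger opening in mm, from 0 to 85.4, then the shift along the world's x, y, z in mm, then the turn about the world's z in units of 6 degrees (1.0 is 6 degrees). A call has 1 to 5 rows; each row is the pose to reach, as a shift and turn from the pose commanded when the call began; what a row does not reach only later rows make up. A row lasts 1/8 s, in which the tool goes at most 62.5 mm and 10.7 degrees, less where a joint would pass 70% of its speed; a pose out of reach is approached as far as the arm can. A call with a gripper value outside its range is refused whole. The fingers move at their own pace and stop on an object; the grip force is fixed at half the most. Time passes only in rows, so rows that repeat a pose let the fingers close. It gives the time, the measured TCP pose, the force and the opening at its end, in the units of the state.
- state(): the state, without advancing time (a new reading comes with each control period).
- grab_frame(name): name is "scene" or "side" or "wrist"; returns the picture (480x640x3 uint8, red, green, blue); there is no depth.
- calibration(name): a dict with "intrinsics" (3x3 intrinsics, pixels), "world_from_camera" (4x4, takes a point from camera to world coordinates). Camera axes: x right, y down, z forward; pixel columns grow to the right and rows downward; lengths in m; the calibration is good to about 2 mm. The wrist camera is an equidistant fisheye: a pixel r from the principal point sees the ray r / f radians off the axis. A picture is of the moment at which its call begins: read the wrist's pose just before it. calibration takes no time and is no camera call; for the wrist camera it gives the pose at the moment of the call.
- job_done(): hands the job in, once; it reports no verdict.
The state is a dict: "time": time; "joint_pos": joint angles; "joint_vel": joint speeds; "joint_efforts": joint torques, N m; "tool_pos": TCP position; "tool_rot": TCP orientation; "contact_force": force on the tool from outside, world axes, zero at the start; "ft_torque": the same for the moment, N m; "gripper_width": opening from 0.0 (shut) to 1.0 (fully open).
Only numpy, scipy, OpenCV 4.12 (cv2) and the standard library are available. Lean on these libraries where they do the work, as an engineer would, in place of code of your own. Each camera call takes 0.05 s, during which the arm holds its last target.

TASK

Stand the loose blue hexagonal weight in the tray beside the other two, in the space next to the sliding fence. Then press the fence's red spring button and slide the fence towards the weights, one hole along, until the button pops up in the next hole and the three weights stand upright in a straight row with flat faces together. Leave the paste jar and the loupe where they are.

Things in the scene. Friction and masses are not known exactly. Their poses are not given: they have to be found in the camera images.
- bay (a point): Floor of the fixed dark wood tray, 10 mm above the table, half-way along it; z up, +y along the row from fence to end wall. In this frame, mm: board 94 wide (x), y -190 to 180; lips 8 tall with inner faces at x = -33 and 33, y -33 to 167. The fence's face towards the weights is at y = -27 + joint fence; its plate is 60 wide (x), 10 thick, 60 tall.
- end_wall (a point): Middle of the inner face of the tray's fixed end wall, at its foot on the tray's floor; axes as the tray's (+y out of the tray). The wall is 74 mm wide and 50 mm tall. It is 165 mm from the tray's point.
- tube_top (a point): Middle of the top face of the fixed square grey tube, 42 mm above the table; tube 32 mm wide (x), 140 mm long (y). The fence's inner tube telescopes in it. Along a narrow slot in its top are three wider holes, 40 mm apart.
- fence (a joint): Travel in m of the fence, with its inner tube and button, along the tray's +y: about 0 = as found, button up in the outermost hole; 0.040 = next hole (free play 2 mm either way); 0.080 = innermost, out of reach with three weights in the tray. At 0.040 fence and end wall are 152 mm apart. Slides with about 1 N plus the weights' friction, about 1 to 2 N each.
- catch (a joint): Depth of the red spring button in m: 0 = popped up in a hole, locking the fence both ways; 0.008 = fully pressed. Beyond 0.005 it frees the fence. Once the fence has moved 10 mm or more the button may be let go: it stays at 0.005 under the tube's wall and pops up by itself at the next hole. Spring: 2 N to start, 5.2 N fully down.
- button_top (a point): Middle of the red button's dished top, 57 mm above the table when up; moves with fence and button; axes as the tray's. Cap 30 mm wide (x), 56 mm long (y), with a 7 mm higher rib at each end; the ribs' inner faces are 24 mm either side in y, so a fingertip pressing in the dish can also push it along. 9 mm of air between cap and fixed tube.
- fence_back (a point): Point on the back of the fence plate (side towards the button), mid-width, 60 mm above the table, 10 mm below the plate's top; axes as the tray's. The fence can be pushed here along +y. Behind it lies the fixed tube, top 42 mm above the table; the near end of the button's cap is 80 mm behind.
- weight_a_mid (a point): Blue hexagonal weight, brass disc on top, upright: 50 mm across flats, 58 across corners, 65 tall, about 0.35 kg, smooth. This is its centre, 32.5 mm above its underside; z up. Two corners lie on its x axis, two flats look along its +y and -y, the other flats 60 deg on (any 60 deg turn is the same shape). In the tray, by the end wall.
- weight_b_mid (a point): Blue hexagonal weight, brass disc on top, upright: 50 mm across flats, 58 across corners, 65 tall, about 0.35 kg, smooth. This is its centre, 32.5 mm above its underside; z up. Two corners lie on its x axis, two flats look along its +y and -y, the other flats 60 deg on (any 60 deg turn is the same shape). In the tray, second in the row.
- weight_c_mid (a point): Blue hexagonal weight, brass disc on top, upright: 50 mm across flats, 58 across corners, 65 tall, about 0.35 kg, smooth. This is its centre, 32.5 mm above its underside; z up. Two corners lie on its x axis, two flats look along its +y and -y, the other flats 60 deg on (any 60 deg turn is the same shape). The loose one, on the table right of the tray.
- paste_jar: White paste jar with black cap, 64 mm in diameter, 68 mm tall, loose bystander; origin under its middle.
- loupe: Black eyepiece loupe, 40 mm in diameter, 28 mm tall, loose bystander; origin under its middle.

How it is judged:
By the outcome, as a careful person would: the job done as asked, in the order asked, and still so for the second after the job is handed in, with the robot touching nothing.
It also fails if it takes over 48 s, if anything falls off the work surface, if the arm or the gripper's body presses on something with over 40 N, if the wrist force passes 120 N, or if a joint passes its speed limit or range.

## Working session

There is one attempt and no reset: what is moved stays moved. The work goes in short steps, Python scripts to look and compute and a tool call to move; the robot and the scene stay as the last step left them, time stands still between calls to the robot, and variables do not carry over. Pictures are saved under pics/ and viewed, and the job is handed in when it is done.

Besides the shell and the picture viewer there is one more tool, called after ">>>" by a JSON object that holds its "api" and its "payload", one argument or row to a line. servo_tool: Moves the arm, as the interface text tells. Its arguments: {"type":"object","properties":{"deltas":{"type":"array","items":{"type":"array","items":{"type":"array","items":{"type":"number"}}}}},"required":["deltas"]}

```bash
mkdir -p pics; python3 - <<'E'
from plant import *
import cv2
print(state())
for n in("scene","side","wrist"):
    c=calibration(n);print(n,c["intrinsics"],c["world_from_camera"])
    cv2.imwrite(f"pics/{n}0.png",grab_frame(n)[:,:,::-1])
E
```

```text
{'time': 0.0, 'joint_pos': array([-1.26097481e+00,  5.33683586e-02,  1.61429313e+00,  2.37044746e-05,
        1.47598397e+00, -1.18997125e-01]), 'joint_vel': array([ 0.00057916,  0.00049464, -0.00085525,  0.00110009, -0.00072689,
       -0.00082155]), 'joint_efforts': array([ 8.39966342e-04, -3.93686163e+01, -3.70172381e+01,  8.15134081e-05,
        7.07957981e-03, -1.96600087e-05]), 'tool_pos': array([ 0.25970283, -0.56785227,  0.24905636]), 'tool_rot': array([-1.02285845e-03,  9.77101970e-01,  2.12769090e-01, -8.60386459e-05]), 'contact_force': array([ 0.56492337,  0.18467249, -0.28075963]), 'ft_torque': array([-0.00147414, -0.03558777, -0.01794439]), 'gripper_width': 1.0014080436376631}
scene [[572.53020621   0.         322.50644048]
 [  0.         572.53020621 237.37815987]
 [  0.           0.           1.        ]] [[-0.54395853 -0.62141662  0.56387099 -0.26065481]
 [-0.83896653  0.41528311 -0.35167472  0.43160501]
 [-0.01562958 -0.66436535 -0.74724454  1.26689269]
 [ 0.          0.          0.          1.        ]]
side [[457.44832197   0.         321.7540078 ]
 [  0.         457.44832197 240.83518086]
 [  0.           0.           1.        ]] [[ 0.9056759  -0.21265714  0.36678072  0.19921704]
 [-0.42353913 -0.41478644  0.80533646 -1.11879158]
 [-0.01912488 -0.88471982 -0.4657307   0.6213379 ]
 [ 0.          0.          0.          1.        ]]
wrist [[371.64829954   0.         316.27141626]
 [  0.         371.64829954 242.88338328]
 [  0.           0.           1.        ]] [[ 0.41687532 -0.87108936 -0.25965034  0.32475058]
 [-0.9089612  -0.40017046 -0.11684663 -0.53863282]
 [-0.00212054  0.28472256 -0.95860762  0.37205183]
 [ 0.          0.          0.          1.        ]]
```

View pics/scene0.png

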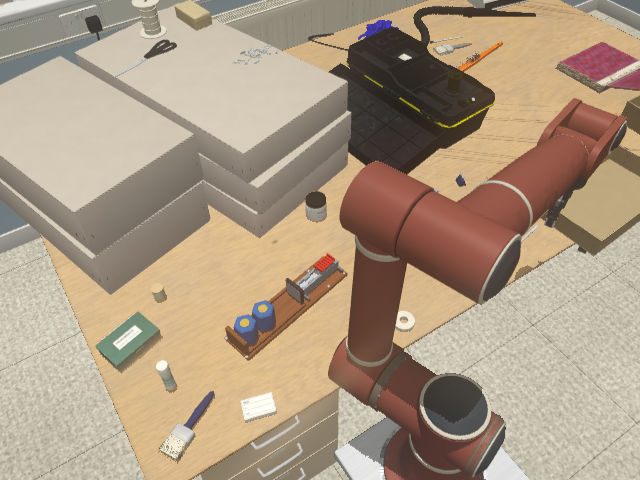

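View pics/side0.png

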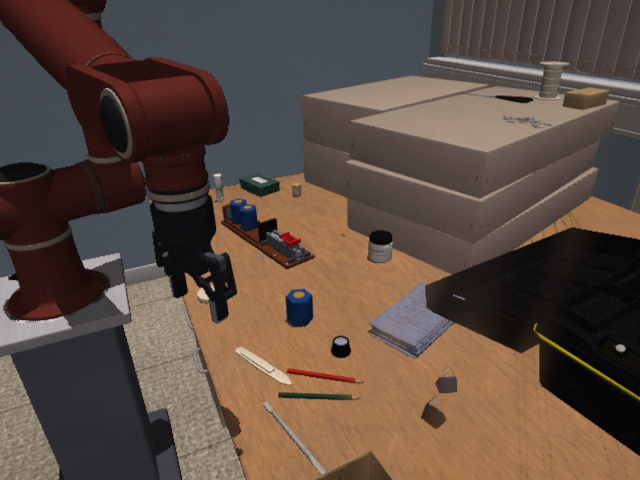

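View pics/wrist0.png

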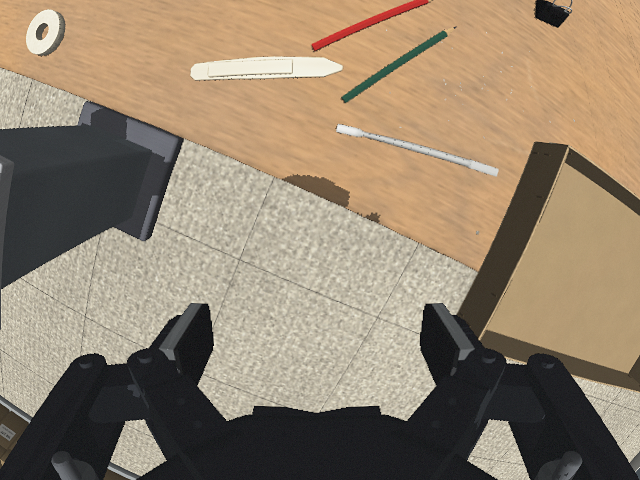

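The scene image shows the tray at about (285,310), with the end wall at its lower left and the red button at (325,265). The side image shows the loose weight at (299,307), the loupe at (341,346) and the jar at (380,246). I'll zoom in next.

```bash
cat > h.py <<'E'
from plant import *
import numpy as np, cv2
def ray(n,u,v,c=None):
    c=c or calibration(n);K=c["intrinsics"];T=c["world_from_camera"]
    x=(u-K[0,2])/K[0,0];y=(v-K[1,2])/K[1,1]
    if n=="wrist":
        r=np.hypot(x,y);s=np.sin(r)/r if r>1e-9 else 1;d=np.array([x*s,y*s,np.cos(r)])
    else: d=np.array([x,y,1.])
    return T[:3,3],T[:3,:3]@d
def atz(n,u,v,z,c=None):
    o,d=ray(n,u,v,c);return o+d*(z-o[2])/d[2]
def proj(n,P,c=None):
    c=c or calibration(n);K=c["intrinsics"];T=c["world_from_camera"]
    p=T[:3,:3].T@(np.asarray(P,float)-T[:3,3])
    if n=="wrist":
        h=np.hypot(p[0],p[1]);t=np.arctan2(h,p[2]);q=p[:2]/max(h,1e-9)*t
    else:q=p[:2]/p[2]
    return np.array([K[0,0]*q[0]+K[0,2],K[1,1]*q[1]+K[1,2]])
E
python3 - <<'E'
import cv2
a=cv2.imread('pics/scene0.png');b=cv2.imread('pics/side0.png')
cv2.imwrite('pics/c1.png',cv2.resize(a[240:370,210:360],None,fx=5,fy=4.6,interpolation=2)[:600])
cv2.imwrite('pics/c2.png',cv2.resize(b[190:270,210:320],None,fx=7,fy=7,interpolation=2)[:600])
cv2.imwrite('pics/c3.png',cv2.resize(b[270:370,270:370],None,fx=6,fy=6,interpolation=2))
E
```

```text
(no output)
```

View pics/c1.png

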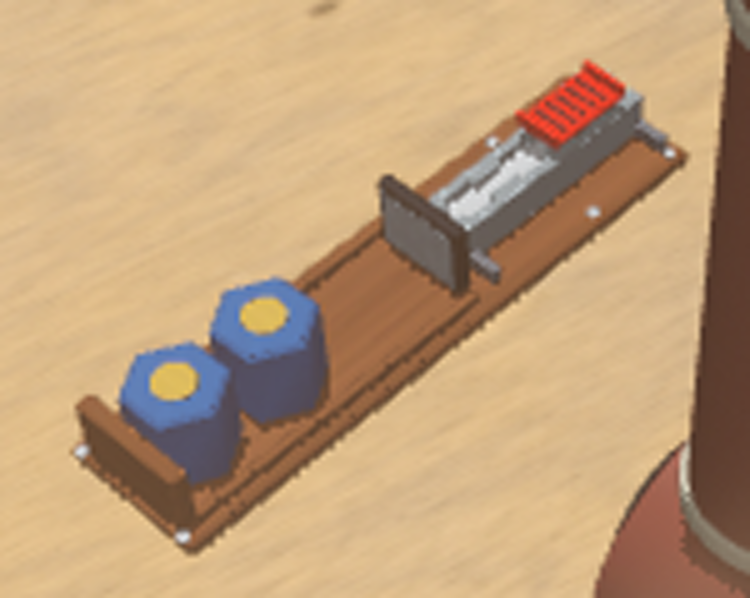

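View pics/c2.png

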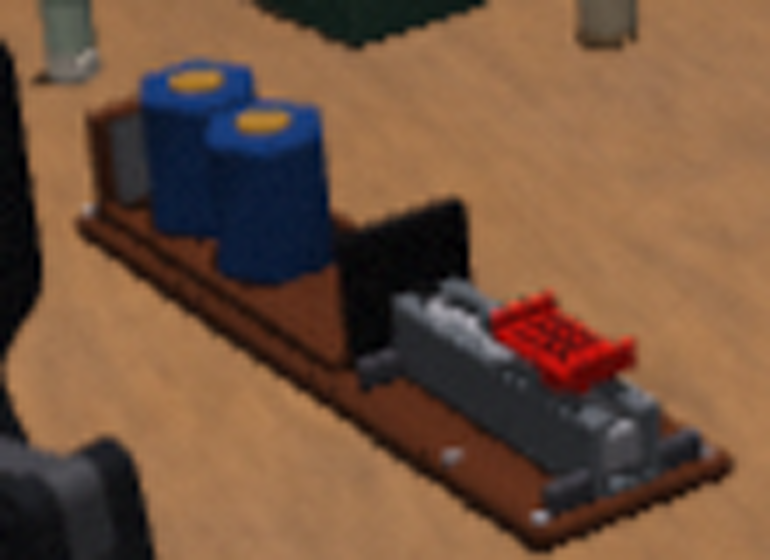

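View pics/c3.png

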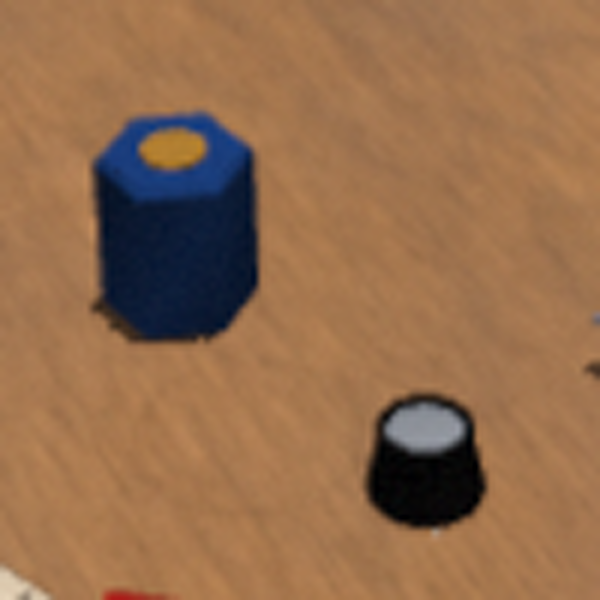

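```bash
python3 - <<'E'
from h import *
np.set_printoptions(precision=4,suppress=True)
s=lambda x,y,z:atz("scene",210+x/5,240+y/4.6,z)
d=lambda x,y,z:atz("side",210+x/7,190+y/7,z)
print("scene corners",s(685,157,.01),s(190,550,.01),s(78,455,.01))
print("a,b",s(174,381,.075),s(265,315,.075))
print("side corners",d(728,463,.01),d(540,545,.01),d(80,222,.01))
print("a,b",d(196,80,.075),d(264,121,.075))
print("c",atz("side",298.7,294.8,.065))
for q in[(97,165),(133,119),(208,113),(252,155),(221,194),(139,200)]:print(atz("side",270+q[0]/6,270+q[1]/6,.065))
print("loupe",atz("side",270+425/6,270+425/6,.028))
E
```

```text
scene corners [ 0.5354 -0.1422  0.01  ] [0.4507 0.2136 0.01  ] [0.5347 0.2334 0.01  ]
a,b [0.5087 0.1834 0.075 ] [0.5212 0.1252 0.075 ]
side corners [ 0.6244 -0.1325  0.01  ] [ 0.5373 -0.1567  0.01  ] [0.4541 0.1996 0.01  ]
a,b [0.5096 0.1813 0.075 ] [0.5231 0.1233 0.075 ]
c [ 0.4886 -0.3585  0.065 ]
[ 0.461  -0.3559  0.065 ]
[ 0.4832 -0.3346  0.065 ]
[ 0.509  -0.3433  0.065 ]
[ 0.5125 -0.3748  0.065 ]
[ 0.4932 -0.3916  0.065 ]
[ 0.4664 -0.3821  0.065 ]
loupe [ 0.5212 -0.4921  0.028 ]
```

>>> {"api": "servo_tool", "payload": {
  "deltas": [
    [[85,45,42,0,0.6],[85,92,84,0,1.2],[85,138,126,0,1.8],[85,184,168,0,2.4],[85,229,210,0,2.7]]
  ]
}}

```text
time: 0.78
tool_pos: [0.49, -0.3567, 0.25]
tool_rot: [-0.0, 0.937, 0.349, -0.0]
contact_force: [0.2, 0.1, 0.6]
gripper_width: 0.995
```

>>> {"api": "servo_tool", "payload": {
  "deltas": [
    [[85,0,0,-30,0],[85,0,0,-60,0],[85,0,0,-60,0]]
  ]
}}

```text
time: 1.15
tool_pos: [0.4874, -0.3567, 0.1866]
tool_rot: [-0.003, 0.937, 0.349, -0.002]
contact_force: [-0.2, -0.1, -0.1]
gripper_width: 0.993
```

```bash
python3 - <<'E'
from h import *
c=calibration("wrist");s=state();print(s['time'],s['tool_pos'],s['tool_rot'],s['contact_force'])
np.save('cw1.npy',c["world_from_camera"])
cv2.imwrite("pics/w1.png",grab_frame("wrist")[:,:,::-1])
cv2.imwrite("pics/sd1.png",grab_frame("side")[:,:,::-1])
E
```

```text
1.15 [ 0.48742419 -0.35669905  0.18663372] [-0.00315009  0.93729395  0.34852212 -0.00156998] [-0.19501629 -0.10324882 -0.11376795]
```

View pics/w1.png

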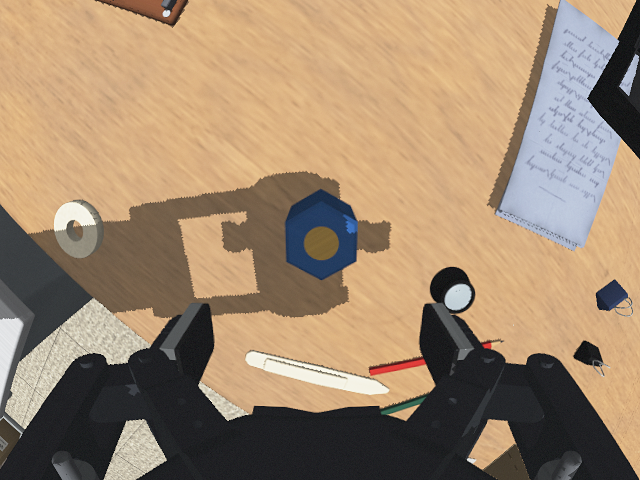

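The wrist view shows the weight's disc at (321,243), with the left and right flats square to the jaws at columns 286 and 357.

```bash
python3 - <<'E'
import cv2;a=cv2.imread('pics/w1.png');cv2.imwrite('pics/w1c.png',cv2.resize(a[180:290,265:385],None,fx=5,fy=5,interpolation=2))
from h import *
c=calibration("wrist");c["world_from_camera"]=np.load('cw1.npy')
print(atz("wrist",321,243,.065,c),"tcp proj",proj("wrist",[.4874,-.3567,.065],c))
E
```

```text
[ 0.48781142 -0.3594053   0.065     ] tcp proj [317.62934136 240.95326819]
```

View pics/w1c.png

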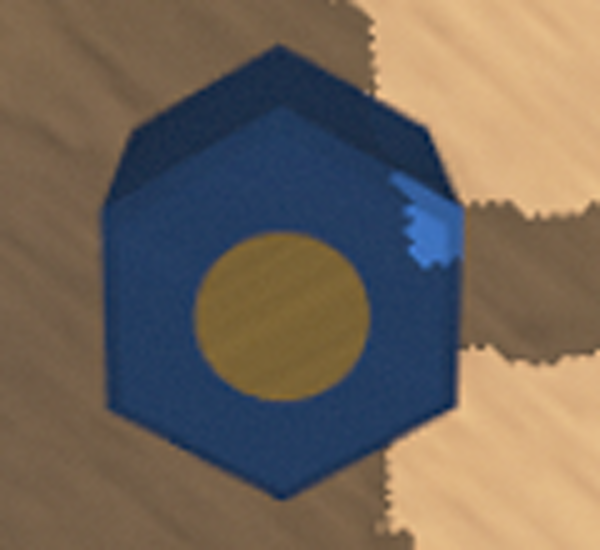

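>>> {"api": "servo_tool", "payload": {
  "deltas": [
    [[85,0,-2.5,-50,0],[85,0,-2.5,-95,0],[85,0,-2.5,-130,0],[85,0,-2.5,-143,0],[85,0,-2.5,-143,0]]
  ]
}}

```text
time: 1.88
tool_pos: [0.4892, -0.3615, 0.0481]
tool_rot: [0.0, 0.937, 0.348, 0.0]
contact_force: [0.3, -0.7, 0.5]
gripper_width: 0.99
```

>>> {"api": "servo_tool", "payload": {
  "deltas": [
    [[40,0,0,0,0],[40,0,0,0,0],[40,0,0,0,0],[40,0,0,0,0]]
  ]
}}

```text
time: 2.38
tool_pos: [0.4899, -0.3618, 0.0494]
tool_rot: [0.001, 0.937, 0.348, 0.001]
contact_force: [-0.4, 0.6, 6.2]
gripper_width: 0.574
```

>>> {"api": "servo_tool", "payload": {
  "deltas": [
    [[40,0,0,30,0],[40,0,20,80,0],[40,5,65,130,0.6],[40,10,115,150,1.2],[40,15,165,150,1.8]]
  ]
}}

```text
time: 3.0
tool_pos: [0.5047, -0.1949, 0.1997]
tool_rot: [0.002, 0.9, 0.436, 0.001]
contact_force: [0.2, 0.2, -4.3]
gripper_width: 0.573
```

>>> {"api": "servo_tool", "payload": {
  "deltas": [
    [[40,6,50,0,0.7],[40,12,100,0,1.4],[40,18,150,0,2.1],[40,24,200,0,2.8],[40,30,235,0,3.6]]
  ]
}}

```text
time: 3.62
tool_pos: [0.5328, 0.0413, 0.196]
tool_rot: [-0.001, 0.802, 0.598, -0.001]
contact_force: [0.0, 0.4, -4.9]
gripper_width: 0.575
```

>>> {"api": "servo_tool", "payload": {
  "deltas": [
    [[40,0,20,0,0],[40,0,20,0,0],[40,0,20,0,0]]
  ]
}}

```text
time: 4.0
tool_pos: [0.5334, 0.0586, 0.1965]
tool_rot: [-0.0, 0.803, 0.596, -0.001]
contact_force: [0.1, 0.6, -3.6]
gripper_width: 0.578
```

```bash
python3 - <<'E'
from h import *
c=calibration("wrist");s=state();print(s['time'],s['tool_pos'],s['tool_rot'],s['contact_force'],s['gripper_width'],s['joint_vel'])
np.save('cw2.npy',c["world_from_camera"])
cv2.imwrite("pics/w2.png",grab_frame("wrist")[:,:,::-1])
cv2.imwrite("pics/sd2.png",grab_frame("side")[:,:,::-1])
E
```

```text
4.0 [0.53335265 0.05863776 0.1965325 ] [-1.89663324e-04  8.03034258e-01  5.95932468e-01 -6.61678063e-04] [ 0.12583001  0.57846657 -3.62806509] 0.5778879796294426 [-1.22118345e-02 -1.76121949e-03 -6.85744834e-03  4.42673901e-04
 -5.69619409e-04  5.28565512e-05]
```

View pics/w2.png

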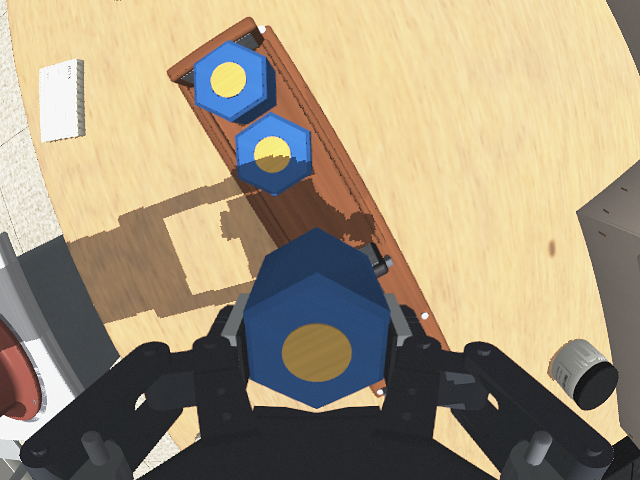

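View pics/sd2.png

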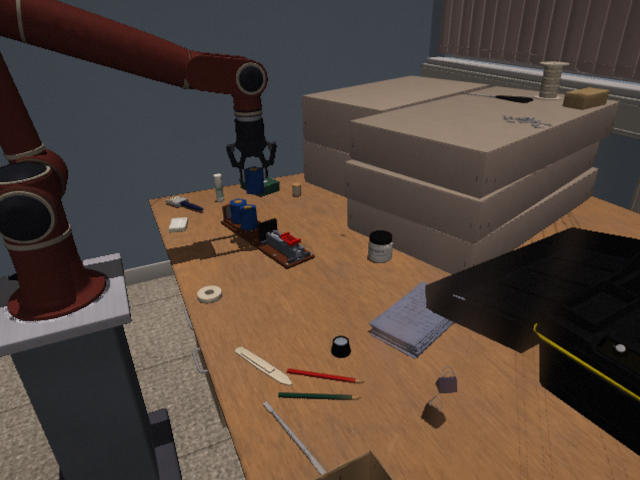

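The wrist view shows the held weight, a at (228,80), b at (272,154), the tray edges, and the fence hidden behind the held weight.

```bash
python3 - <<'E'
import cv2;a=cv2.imread('pics/w2.png');cv2.imwrite('pics/w2c.png',cv2.resize(a[0:200,150:410],None,fx=3,fy=3,interpolation=2));cv2.imwrite('pics/w2d.png',cv2.resize(a[200:410,230:460],None,fx=2.8,fy=2.8,interpolation=2))
E
```

```text
(no output)
```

View pics/w2c.png

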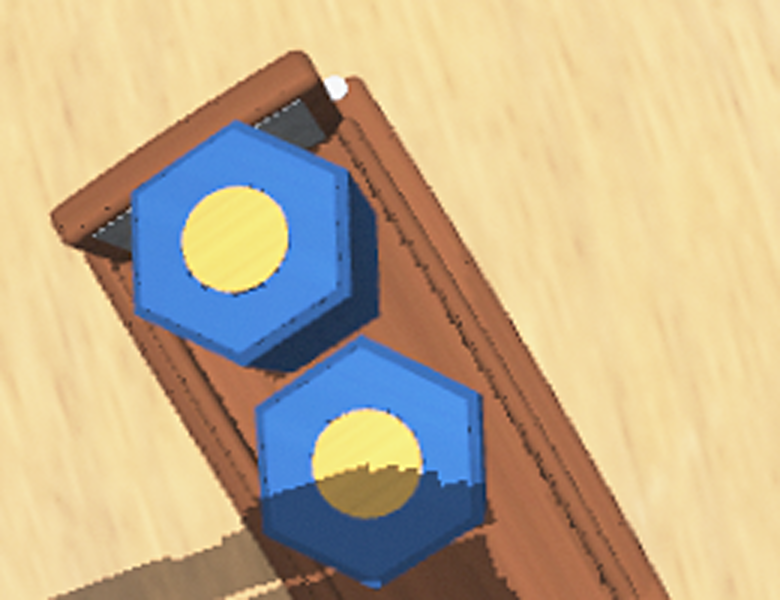

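View pics/w2d.png

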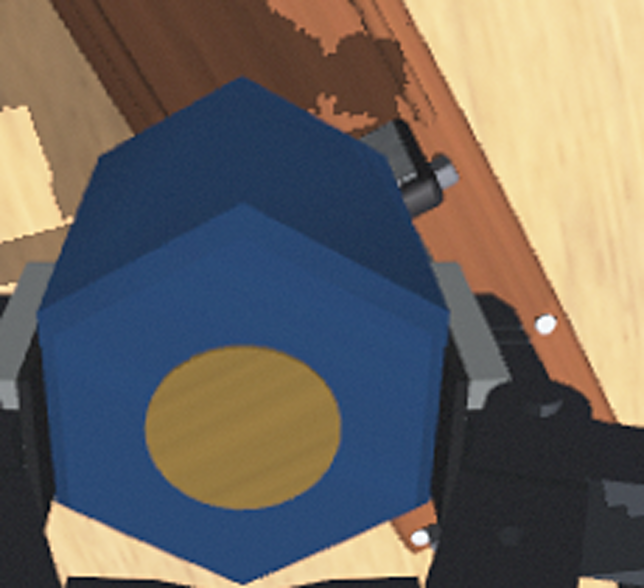

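```bash
python3 - <<'E'
from h import *
np.set_printoptions(precision=4,suppress=True)
c=calibration("wrist");c["world_from_camera"]=np.load('cw2.npy')
print("cam",c["world_from_camera"][:3,3])
w=lambda x,y,z:atz("wrist",x,y,z,c)
a=w(228.3,79.7,.075);b=w(272.2,154.3,.075);print("a b",a,b,a-b,np.linalg.norm(a-b))
e=[w(270,26.7,.01),w(372.7,200,.01),w(449.6,348.2,.01)]
print(e)
d=e[0]-e[2];print(np.degrees(np.arctan2(-d[0],d[1])))
print("screws",w(150+335/3,88/3,.01),w(230+545/2.8,200+324/2.8,.01),w(230+421/2.8,200+538/2.8,.01))
print("fence top corners",w(230+400/2.8,200+120/2.8,.07),w(230+437/2.8,200+180/2.8,.07))
print("c in hand",w(230+243/2.8,200+427/2.8,.1965-.049+.065))
E
python3 - <<'E'
import cv2;a=cv2.imread('pics/w2.png')
E
```

```text
cam [0.5535 0.1275 0.3193]
a b [0.5092 0.1813 0.075 ] [0.5221 0.1241 0.075 ] [-0.0128  0.0572  0.    ] 0.05863766050280992
[array([0.5437, 0.2285, 0.01  ]), array([0.5834, 0.0619, 0.01  ]), array([ 0.6252, -0.1083,  0.01  ])]
13.590470099079898
screws [0.5365 0.2286 0.01  ] [ 0.6055 -0.061   0.01  ] [ 0.5441 -0.1391  0.01  ]
fence top corners [0.57   0.0449 0.07  ] [0.5754 0.0265 0.07  ]
c in hand [0.5332 0.0598 0.2125]
```

```bash
python3 - <<'E'
from h import *
np.set_printoptions(precision=1,suppress=True)
c=calibration("wrist");c["world_from_camera"]=np.load('cw2.npy')
t=np.radians(13.5);u=np.array([np.cos(t),np.sin(t)]);v=np.array([-u[1],u[0]]);B=np.array([.539,.046])
def f(x,y,z,cr=1):
    if cr==1:x,y=150+x/3,y/3
    if cr==2:x,y=230+x/2.8,200+y/2.8
    p=atz("wrist",x,y,z,c)[:2]-B;return 1000*np.array([p@u,p@v])
print("left outer",f(90,262,.01),f(160,378,.01),f(240,512,.01), "w2d",f(48,0,.01,2),f(70,35,.01,2))
print("right outer",f(668,600,.01),f(500,310,.01),f(400,0,.01,2),f(530,235,.01,2))
print("wall top inner ends z60",f(62,240,.06),f(318,75,.06),"outer",f(52,213,.06),f(295,52,.06))
print("face ends",f(95,235,.06),f(305,97,.06))
print("right lip",f(352,122,.018),f(620,590,.018),"jag",f(607,590,.01),f(470,340,.01))
print("left lip",f(110,262,.018),f(250,465,.01))
hx=lambda P:[f(*p,.075) for p in P]
for P in ([(238,121),(348,168),(350,298),(237,364),(135,313),(133,192)],[(361,336),(482,395),(486,520),(375,585),(262,525),(257,407)]):
    h=np.array(hx(P));print(h.mean(0),[round(np.degrees(np.arctan2(*(h[i]-h[i-3])[::-1])),1) for i in range(3)])
print(f(413,178,.07,2))
E
```

```text
left outer [-44.2 174.4] [-44.1 133.3] [-44.5  88.2] w2d [-45.3  59. ] [-45.3  46.3]
right outer [46.9  5.1] [46.5 98.8] [47.  5.] [ 48.8 -86. ]
wall top inner ends z60 [-34.9 167.6] [ 37.4 166.7] outer [-33.7 175.1] [ 35.8 175. ]
face ends [-27.3 163.5] [ 32.1 163.5]
right lip [ 39.  164.3] [36.3 16. ] jag [33.2 16.2] [35.3 95.7]
left lip [-37.3 168.3] [-35.   97.9]
[  3.  137.8] [np.float64(59.5), np.float64(1.5), np.float64(-59.5)]
[ 2.5 79.9] [np.float64(62.1), np.float64(-0.6), np.float64(-57.6)]
[ 25.6 -23.8]
```

>>> {"api": "servo_tool", "payload": {
  "deltas": [
    [[40,4,1,-35,0],[40,4,1,-75,0],[40,4,1,-105,0],[40,4,1,-118,0],[40,4,1,-118,0]]
  ]
}}

```text
time: 4.72
tool_pos: [0.5375, 0.0596, 0.0788]
tool_rot: [-0.0, 0.803, 0.596, -0.001]
contact_force: [-0.5, -0.5, -3.8]
gripper_width: 0.575
```

```bash
python3 - <<'E'
from h import *
c=calibration("wrist");s=state();print(s['time'],s['tool_pos'],s['tool_rot'],s['contact_force'],s['gripper_width'])
np.save('cw3.npy',c["world_from_camera"])
cv2.imwrite("pics/w3.png",grab_frame("wrist")[:,:,::-1])
a=grab_frame("scene")[:,:,::-1]
cv2.imwrite("pics/sc3.png",cv2.resize(a[220:370,200:360],None,fx=4.5,fy=4,interpolation=2))
E
```

```text
4.725 [0.53747769 0.05961307 0.07875544] [-4.58208777e-04  8.03215794e-01  5.95687660e-01 -6.25061007e-04] [-0.54055888 -0.51795931 -3.83379558] 0.5754775384219212
```

View pics/w3.png

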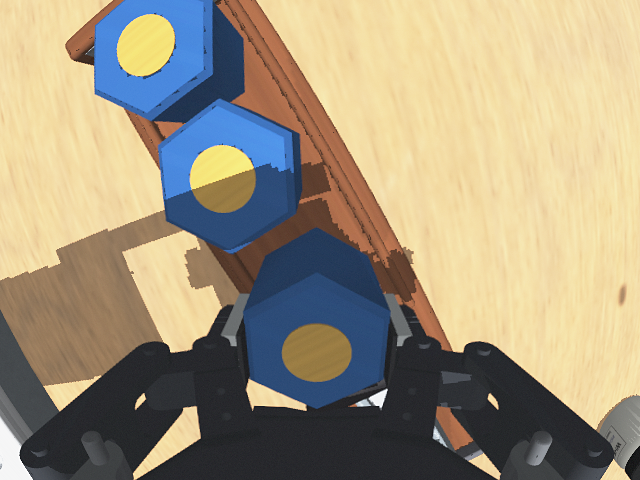

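View pics/sc3.png

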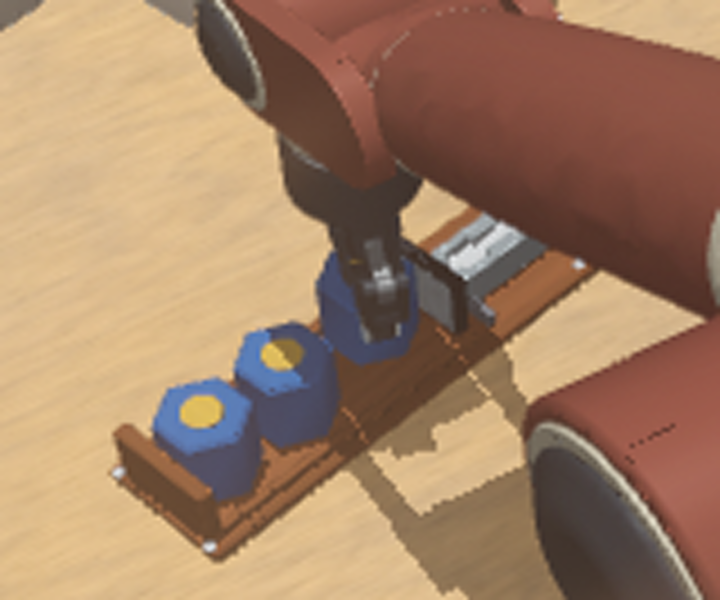

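The weight is inside the bay and about 20 mm up, in line with b, whose disc is at (223,179) in the wrist view. I'll check the row line again before lowering.

```bash
python3 - <<'E'
from h import *
np.set_printoptions(precision=1,suppress=True)
c=calibration("wrist");c["world_from_camera"]=np.load('cw3.npy')
t=np.radians(13.5);u=np.array([np.cos(t),np.sin(t)]);v=np.array([-u[1],u[0]]);B=np.array([.540,.0453])
def f(x,y,z):
    p=atz("wrist",x,y,z,c)[:2]-B;return 1000*np.array([p@u,p@v])
print(f(147,45,.075),f(223,179,.075),"c",f(317,353,.0788-.049+.065))
print("b near corner",f(231,251,.075),"R edge",f(331,165,.01),f(411,293,.01))
print("L edge",f(136,130,.01),f(205,243,.01))
E
```

```text
[  2.3 139. ] [ 1.1 80.7] c [ 1.  15.5]
b near corner [-10.9  57.2] R edge [35.2 59.8] [ 39.6 -26. ]
L edge [-45.3 133.5] [-45.7  58.7]
```

>>> {"api": "servo_tool", "payload": {
  "deltas": [
    [[40,0,0,-10,0],[40,0,0,-17,0],[40,0,0,-17,0]]
  ]
}}

```text
time: 5.2
tool_pos: [0.5371, 0.0601, 0.0614]
tool_rot: [-0.001, 0.803, 0.596, -0.001]
contact_force: [-0.4, -0.7, -4.4]
gripper_width: 0.578
```

>>> {"api": "servo_tool", "payload": {
  "deltas": [
    [[40,0,0,-2,0],[40,0,0,-3,0],[40,0,0,-3,0]]
  ]
}}

```text
time: 5.58
tool_pos: [0.538, 0.0601, 0.0595]
tool_rot: [0.0, 0.803, 0.596, 0.0]
contact_force: [-0.1, 0.7, -4.4]
gripper_width: 0.578
```

>>> {"api": "servo_tool", "payload": {
  "deltas": [
    [[40,0,0,-1,0],[40,0,0,-2,0],[40,0,0,-2,0]]
  ]
}}

```text
time: 5.95
tool_pos: [0.5393, 0.0601, 0.0594]
tool_rot: [0.001, 0.803, 0.596, 0.001]
contact_force: [-2.2, -1.0, 5.8]
gripper_width: 0.574
```

>>> {"api": "servo_tool", "payload": {
  "deltas": [
    [[54,0,0,0,0],[58,0,0,0,0],[66,0,0,0,0],[66,0,0,0,0]]
  ]
}}

```text
time: 6.45
tool_pos: [0.5377, 0.0601, 0.0571]
tool_rot: [-0.0, 0.803, 0.596, -0.0]
contact_force: [0.2, 0.7, -0.6]
gripper_width: 0.771
```

>>> {"api": "servo_tool", "payload": {
  "deltas": [
    [[66,0,0,15,0],[66,0,0,40,0],[66,0,0,80,0],[66,0,0,130,0],[66,0,0,130,0]]
  ]
}}

```text
time: 7.08
tool_pos: [0.5413, 0.06, 0.1944]
tool_rot: [0.004, 0.803, 0.596, 0.005]
contact_force: [0.8, -0.3, 0.3]
gripper_width: 0.779
```

```bash
python3 - <<'E'
from h import *
c=calibration("wrist");s=state();print(s['time'],s['tool_pos'],s['tool_rot'],s['contact_force'],s['gripper_width'])
np.save('cw4.npy',c["world_from_camera"])
cv2.imwrite("pics/w4.png",grab_frame("wrist")[:,:,::-1])
E
```

```text
7.075 [0.54125463 0.06004606 0.19437354] [0.00363528 0.80295032 0.59601665 0.00466089] [ 0.77255673 -0.32353489  0.2660769 ] 0.7787257517071327
```

View pics/w4.png

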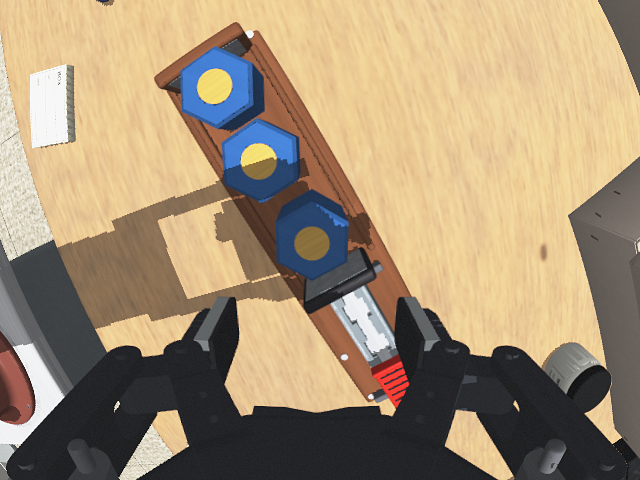

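All three weights are standing, with discs at (214,86), (259,160) and (312,243), and c lies between b and the fence. I'll move above the button next.

>>> {"api": "servo_tool", "payload": {
  "deltas": [
    [[0,8,-36,0,1.0],[0,16,-78,-10,2.0],[0,24,-118,-30,3.0],[0,33,-156,-50,4.0],[0,33,-156,-60,5.0]]
  ]
}}

```text
time: 7.75
tool_pos: [0.5696, -0.0979, 0.1246]
tool_rot: [-0.002, 0.621, 0.784, -0.001]
contact_force: [0.7, 0.7, 0.6]
gripper_width: 0.001
```

>>> {"api": "servo_tool", "payload": {
  "deltas": [
    [[0,0,0,0,0],[0,0,0,0,0]]
  ]
}}

```text
time: 8.0
tool_pos: [0.5706, -0.0955, 0.1271]
tool_rot: [-0.0, 0.622, 0.783, -0.0]
contact_force: [0.7, 0.2, 0.2]
gripper_width: -0.001
```

```bash
python3 - <<'E'
from h import *
np.set_printoptions(precision=4,suppress=True)
c=calibration("wrist");s=state();print(s['time'],s['tool_pos'],s['tool_rot'],s['contact_force'],s['gripper_width'])
np.save('cw5.npy',c["world_from_camera"])
cv2.imwrite("pics/w5.png",grab_frame("wrist")[:,:,::-1])
b=grab_frame("side")[:,:,::-1];cv2.imwrite('pics/sd5.png',cv2.resize(b[150:270,210:330],None,fx=5,fy=5,interpolation=2))
print(atz("scene",324,262.8,.057),proj("side",[.574,-.096,.057]))
E
```

```text
8.0 [ 0.5706 -0.0955  0.1271] [-0.0003  0.6218  0.7832 -0.0001] [0.7386 0.2162 0.2403] -0.000808598041851591
[ 0.5724 -0.0908  0.057 ] [290.746  239.0938]
```

View pics/w5.png

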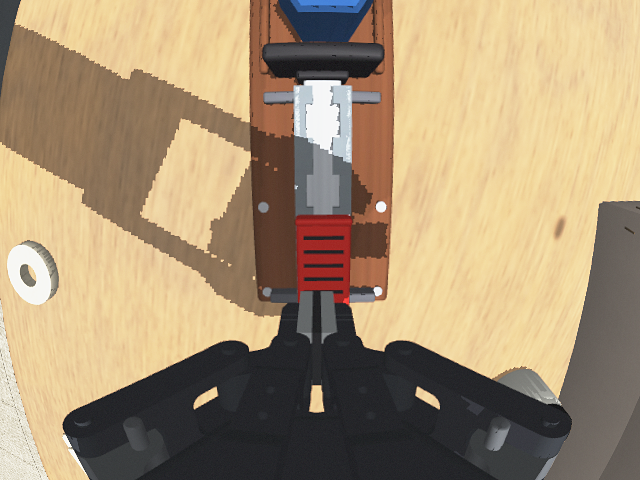

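View pics/sd5.png

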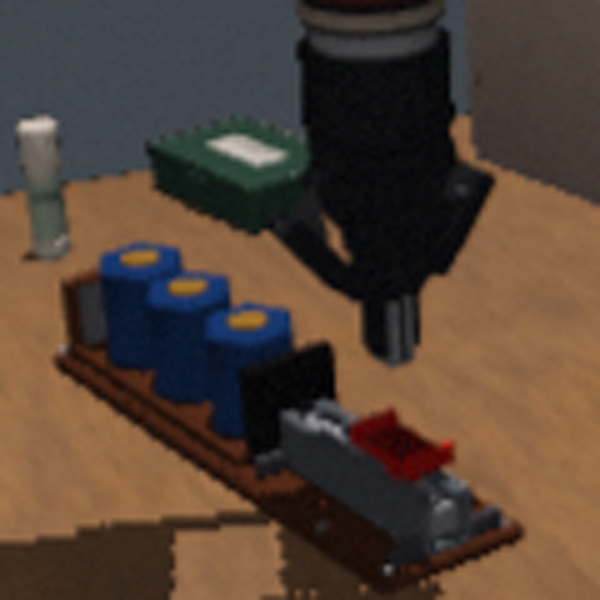

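```bash
python3 - <<'E'
from h import *
np.set_printoptions(precision=1,suppress=True)
c=calibration("wrist");c["world_from_camera"]=np.load('cw5.npy')
t=np.radians(13.5);u=np.array([np.cos(t),np.sin(t)]);v=np.array([-u[1],u[0]]);B=np.array([.540,.0453])
def f(x,y,z):
    p=atz("wrist",x,y,z,c)[:2]-B;return 1000*np.array([p@u,p@v])
print("rib L R outer",f(297,216,.064),f(352,216,.064),"rib inner",f(324,224,.064))
print("lower slots",f(323,252,.057),f(323,279,.057))
p=np.array([.5706,-.0955])-B;print("tcp",1000*p@u,1000*p@v)
print("tube",f(294,150,.042),f(352,150,.042),"fence top",f(264,60,.07),f(384,60,.07),f(324,45,.07),f(324,75,.07))
print("board",f(254,200,.01),f(390,200,.01))
E
```

```text
rib L R outer [ -13.8 -112.7] [  14.4 -112.9] rib inner [  -0.  -117.1]
lower slots [  -0.4 -134.5] [  -0.4 -150.4]
tcp -3.1145876667426187 -144.05311292598356
tube [-16.2 -79.9] [ 16.1 -79.9] fence top [-28.5 -34.1] [ 29. -34.] [  0.2 -27.2] [  0.1 -42.3]
board [ -45.1 -113.4] [  44.9 -113.8]
```

>>> {"api": "servo_tool", "payload": {
  "deltas": [
    [[0,2,4,-20,0],[0,2,4,-40,0],[0,2,4,-47,0],[0,2,4,-47,0]]
  ]
}}

```text
time: 8.6
tool_pos: [0.572, -0.0916, 0.0788]
tool_rot: [-0.001, 0.621, 0.784, -0.001]
contact_force: [-0.6, -0.3, -0.4]
gripper_width: 0.001
```

```bash
python3 - <<'E'
from h import *
np.set_printoptions(precision=4,suppress=True)
s=state();print(s['time'],s['tool_pos'],s['tool_rot'],s['contact_force'],s['gripper_width'])
t=np.radians(13.5);u=np.array([np.cos(t),np.sin(t)]);v=np.array([-u[1],u[0]]);B=np.array([.540,.0453]);p=s['tool_pos'][:2]-B;print(p@u,p@v)
b=grab_frame("side")[:,:,::-1];cv2.imwrite('pics/sd6.png',cv2.resize(b[180:270,230:330],None,fx=6,fy=6,interpolation=2))
b=grab_frame("wrist")[:,:,::-1];cv2.imwrite('pics/w6.png',b)
E
```

```text
8.6 [ 0.572  -0.0916  0.0788] [-0.0012  0.6214  0.7835 -0.0005] [-0.5829 -0.3299 -0.4066] 0.0010128255834793173
-0.0008621276559978389 -0.14062456132779091
```

View pics/sd6.png

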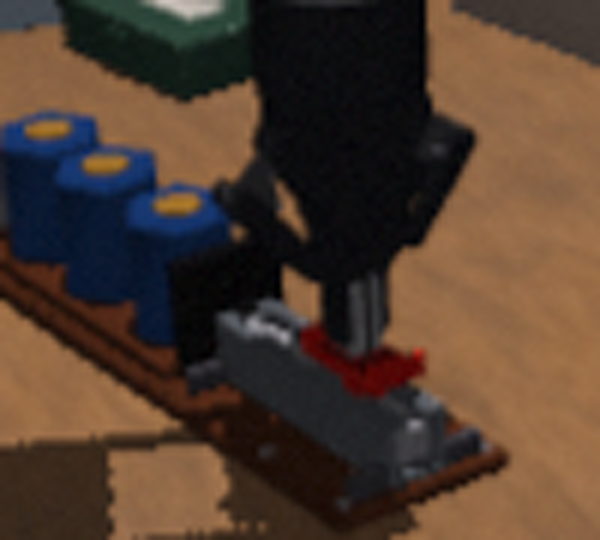

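View pics/w6.png

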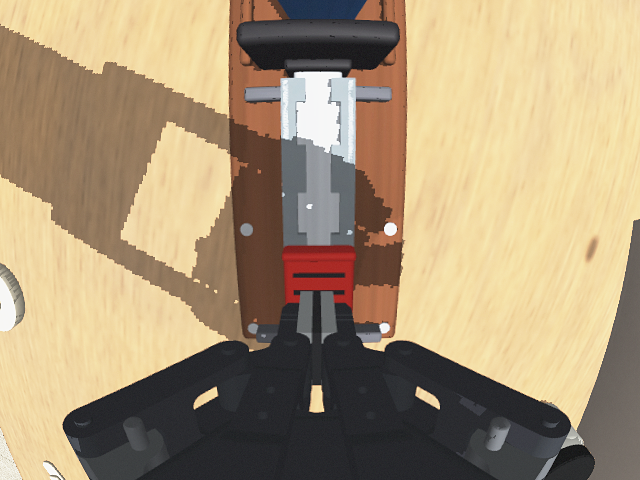

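The fingertip is centred in the dish, just above it. I'll press.

>>> {"api": "servo_tool", "payload": {
  "deltas": [
    [[0,0,0,-3,0],[0,0,0,-6,0],[0,0,0,-9,0],[0,0,0,-9,0]]
  ]
}}

```text
time: 9.2
tool_pos: [0.5734, -0.0921, 0.0718]
tool_rot: [0.001, 0.621, 0.783, 0.0]
contact_force: [0.5, -0.1, 2.8]
gripper_width: 0.002
```

>>> {"api": "servo_tool", "payload": {
  "deltas": [
    [[0,0,0,-2,0],[0,0,0,-3,0],[0,0,0,-3,0]]
  ]
}}

```text
time: 9.57
tool_pos: [0.5733, -0.0921, 0.0687]
tool_rot: [0.001, 0.621, 0.784, 0.0]
contact_force: [1.1, -0.8, 4.2]
gripper_width: 0.003
```

>>> {"api": "servo_tool", "payload": {
  "deltas": [
    [[0,0,0,-1,0],[0,-0.9,3.9,-1,0],[0,-1.9,7.8,-1,0],[0,-2.3,9.7,-1,0],[0,-2.3,9.7,-1,0]]
  ]
}}

```text
time: 10.2
tool_pos: [0.571, -0.0822, 0.068]
tool_rot: [0.0, 0.621, 0.784, 0.0]
contact_force: [-0.3, 0.5, 6.0]
gripper_width: 0.001
```

>>> {"api": "servo_tool", "payload": {
  "deltas": [
    [[0,-0.7,2.9,0,0],[0,-1.4,5.8,0,0],[0,-2.1,8.8,0,0],[0,-2.3,9.7,0,0],[0,-2.3,9.7,0,0]]
  ]
}}

```text
time: 10.82
tool_pos: [0.5688, -0.0728, 0.068]
tool_rot: [0.001, 0.621, 0.784, 0.0]
contact_force: [-0.5, -2.1, 6.9]
gripper_width: -0.003
```

>>> {"api": "servo_tool", "payload": {
  "deltas": [
    [[0,-0.7,2.9,0,0],[0,-1.4,5.8,0,0],[0,-2.1,8.8,0,0],[0,-2.3,9.7,0,0],[0,-2.3,9.7,0,0]]
  ]
}}

```text
time: 11.45
tool_pos: [0.5665, -0.0631, 0.068]
tool_rot: [0.001, 0.621, 0.784, 0.0]
contact_force: [-0.1, -0.5, 6.0]
gripper_width: -0.001
```

```bash
python3 - <<'E'
from h import *
np.set_printoptions(precision=1,suppress=True)
c=calibration("wrist");np.save('cw7.npy',c["world_from_camera"]);b=grab_frame("wrist")[:,:,::-1];cv2.imwrite('pics/w7.png',b)
E
```

```text
(no output)
```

View pics/w7.png

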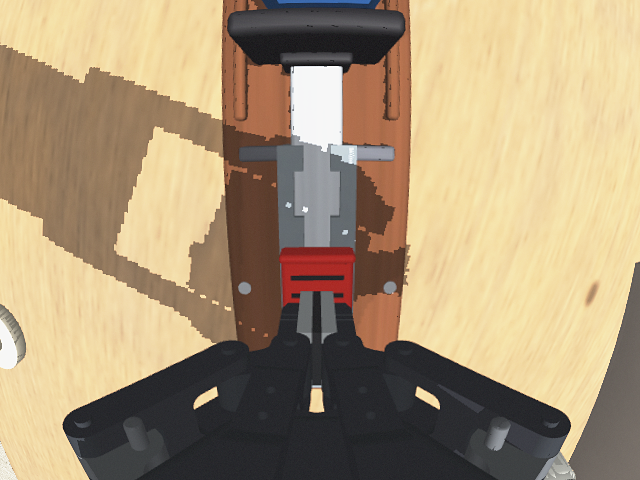

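```bash
python3 - <<'E'
from h import *
np.set_printoptions(precision=1,suppress=True)
c=calibration("wrist");c["world_from_camera"]=np.load('cw7.npy')
t=np.radians(13.5);u=np.array([np.cos(t),np.sin(t)]);v=np.array([-u[1],u[0]]);B=np.array([.540,.0453])
def f(x,y,z):
    p=atz("wrist",x,y,z,c)[:2]-B;return 1000*np.array([p@u,p@v])
print("rib outer",f(317,249,.0565),"fence top",f(317,12,.07),f(317,55,.07),"tube end",f(317,148,.042),"holes",f(317,171,.042),f(317,215,.042))
E
```

```text
rib outer [ -0.2 -81.8] fence top [0.1 2.2] [  0.1 -12.8] tube end [  0.  -44.4] holes [ -0.  -53.7] [ -0.1 -71.8]
```

>>> {"api": "servo_tool", "payload": {
  "deltas": [
    [[0,0,0,4.5,0],[0,-0.9,3.9,4.5,0],[0,-1.9,7.8,4.5,0],[0,-2.8,11.7,4.5,0],[0,-2.8,11.7,4.5,0]]
  ]
}}

```text
time: 12.12
tool_pos: [0.5624, -0.0506, 0.0711]
tool_rot: [-0.001, 0.621, 0.784, -0.0]
contact_force: [-0.7, -0.6, -1.2]
gripper_width: 0.002
```

>>> {"api": "servo_tool", "payload": {
  "deltas": [
    [[0,-0.9,3.9,0,0],[0,-1.4,5.8,0,0],[0,-1.4,5.8,0,0]]
  ]
}}

```text
time: 12.5
tool_pos: [0.5614, -0.0461, 0.0713]
tool_rot: [0.0, 0.621, 0.784, -0.001]
contact_force: [0.7, -5.2, -2.3]
gripper_width: 0.003
```

>>> {"api": "servo_tool", "payload": {
  "deltas": [
    [[0,-0.4,1.5,0,0],[0,-0.7,2.9,0,0],[0,-0.7,2.9,0,0]]
  ]
}}

```text
time: 12.88
tool_pos: [0.5608, -0.0425, 0.072]
tool_rot: [-0.0, 0.621, 0.784, -0.0]
contact_force: [-2.5, -3.0, 3.6]
gripper_width: 0.003
```

```bash
python3 - <<'E'
from h import *
c=calibration("wrist");np.save('cw8.npy',c["world_from_camera"]);b=grab_frame("wrist")[:,:,::-1];cv2.imwrite('pics/w8.png',b)
E
```

```text
(no output)
```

View pics/w8.png

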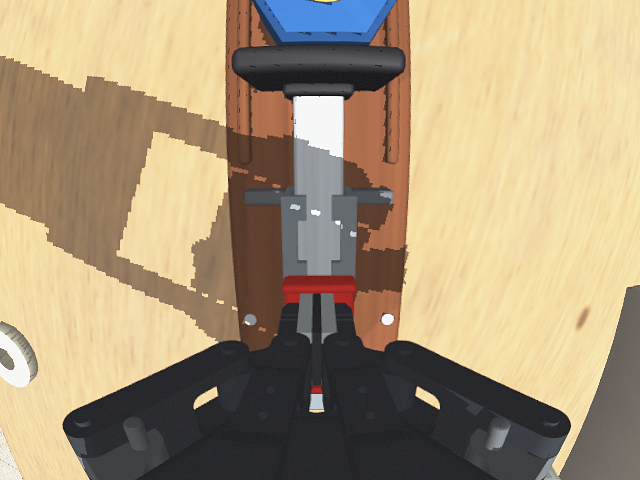

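```bash
python3 - <<'E'
from h import *
np.set_printoptions(precision=1,suppress=True)
c=calibration("wrist");c["world_from_camera"]=np.load('cw8.npy')
t=np.radians(13.5);u=np.array([np.cos(t),np.sin(t)]);v=np.array([-u[1],u[0]]);B=np.array([.540,.0453])
def f(x,y,z):
    p=atz("wrist",x,y,z,c)[:2]-B;return 1000*np.array([p@u,p@v])
print("rib outer",f(317,278,.0595),"fence top",f(317,46,.07),f(317,88,.07))
E
```

```text
rib outer [ -1.  -72.7] fence top [-0.6 12.6] [-0.7 -2. ]
```

The fence has travelled about 40 mm, and the upward force matches the button popping against the tip. I'll back off the rib and lift so it can rise fully.

>>> {"api": "servo_tool", "payload": {
  "deltas": [
    [[0,0.5,-2,0,0],[0,0.5,-2,5,0],[0,0.5,-2,20,0],[0,0.5,-2,60,0],[0,0.5,-2,90,0]]
  ]
}}

```text
time: 13.55
tool_pos: [0.5622, -0.0443, 0.1643]
tool_rot: [0.001, 0.621, 0.784, 0.001]
contact_force: [0.6, 0.4, -0.8]
gripper_width: -0.003
```

>>> {"api": "servo_tool", "payload": {
  "deltas": [
    [[0,0,-20,20,0],[0,0,-60,50,0],[0,0,-100,80,0],[0,0,-100,80,0]]
  ]
}}

```text
time: 14.05
tool_pos: [0.5626, -0.1481, 0.2454]
tool_rot: [0.003, 0.623, 0.782, 0.001]
contact_force: [-0.2, 1.4, 0.3]
gripper_width: -0.001
```

```bash
python3 - <<'E'
from h import *
s=state();print(s['time'],s['tool_pos'],s['contact_force'])
c=calibration("wrist");np.save('cw9.npy',c["world_from_camera"]);b=grab_frame("wrist")[:,:,::-1];cv2.imwrite('pics/w9.png',b)
b=grab_frame("side")[:,:,::-1];cv2.imwrite('pics/sd9.png',cv2.resize(b[180:270,210:330],None,fx=6,fy=6,interpolation=2))
b=grab_frame("scene")[:,:,::-1];cv2.imwrite('pics/sc9.png',cv2.resize(b[235:370,210:360],None,fx=4.4,fy=4.4,interpolation=2))
E
```

```text
14.05 [ 0.56261263 -0.14813314  0.24535454] [-0.19550277  1.35331337  0.31145044]
```

View pics/w9.png

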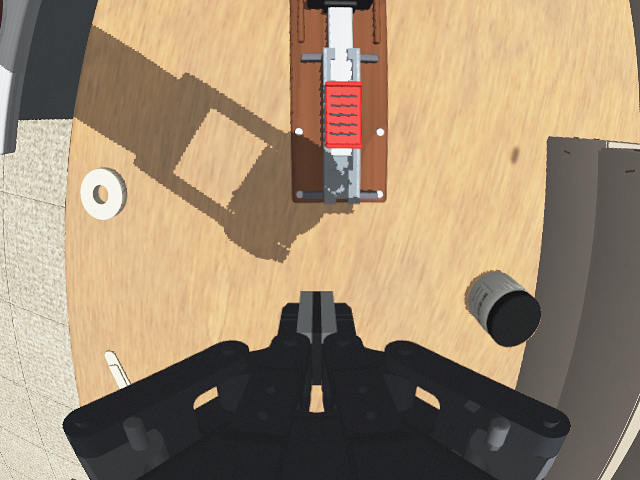

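View pics/sd9.png

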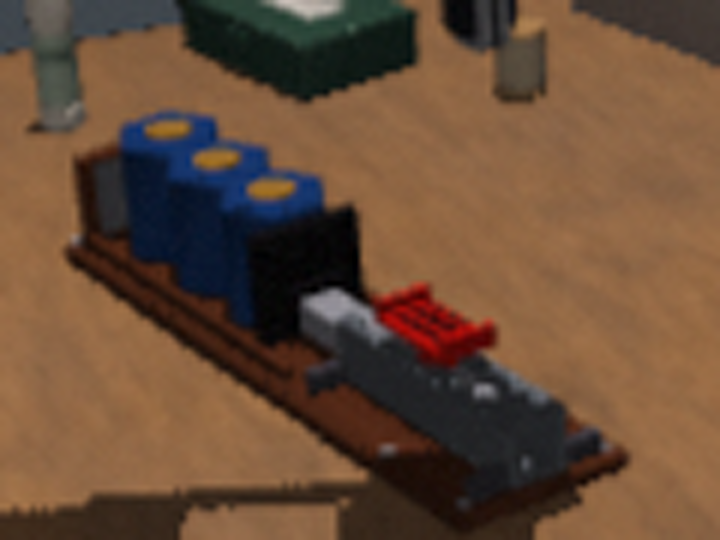

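View pics/sc9.png

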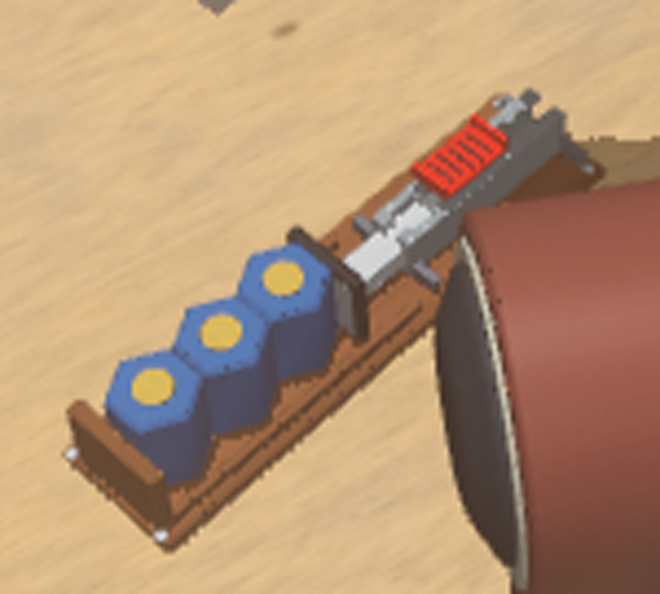

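The side and scene views show three weights in a straight row and the red cap one hole along. One more close wrist view will check the flats and the button height.

>>> {"api": "servo_tool", "payload": {
  "deltas": [
    [[0,-3,40,0,0],[0,-6,80,0,0],[0,-9,120,0,0],[0,-9,120,0,0],[0,-9,120,0,0]]
  ]
}}

```text
time: 14.82
tool_pos: [0.552, -0.024, 0.2406]
tool_rot: [-0.001, 0.621, 0.784, -0.001]
contact_force: [0.1, -0.9, 0.4]
gripper_width: 0.002
```

```bash
python3 - <<'E'
from h import *
s=state();print(s['time'],s['tool_pos'],s['contact_force'])
c=calibration("wrist");np.save('cw10.npy',c["world_from_camera"]);b=grab_frame("wrist")[:,:,::-1];cv2.imwrite('pics/w10.png',b)
a=cv2.imread('pics/w9.png');cv2.imwrite('pics/w9c.png',cv2.resize(a[70:160,300:390],None,fx=6,fy=6,interpolation=2))
E
```

```text
14.825 [ 0.55199553 -0.02396694  0.24061973] [ 0.08882292 -0.89787974  0.41133677]
```

View pics/w10.png

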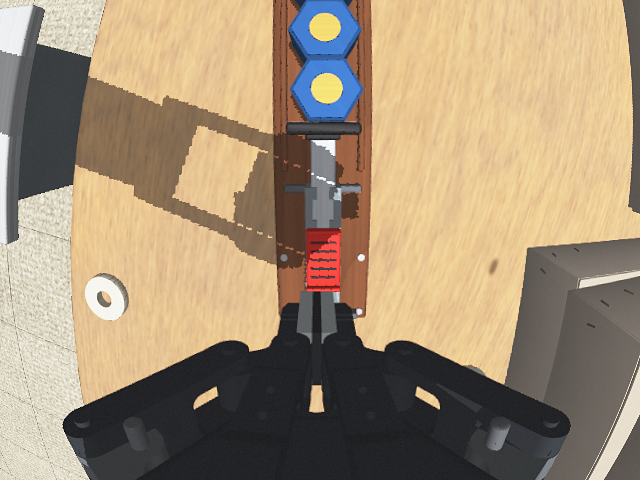

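View pics/w9c.png

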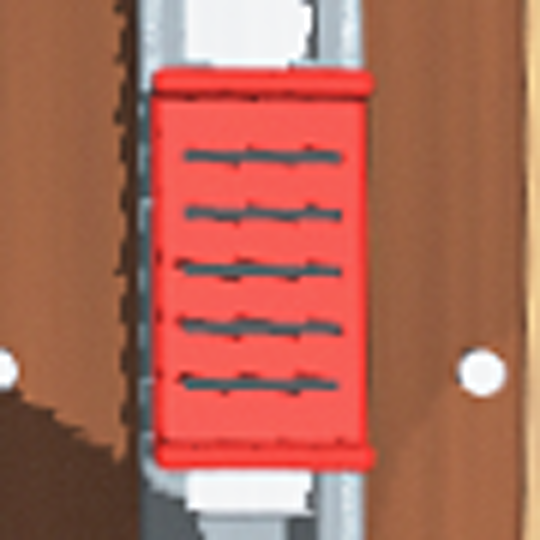

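```bash
python3 - <<'E'
import cv2
a=cv2.imread('pics/w10.png');cv2.imwrite('pics/w10c.png',cv2.resize(a[220:300,290:360],None,fx=7,fy=7,interpolation=2));cv2.imwrite('pics/w10d.png',cv2.resize(a[0:150,260:390],None,fx=4,fy=4,interpolation=2))
E
```

```text
(no output)
```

View pics/w10c.png

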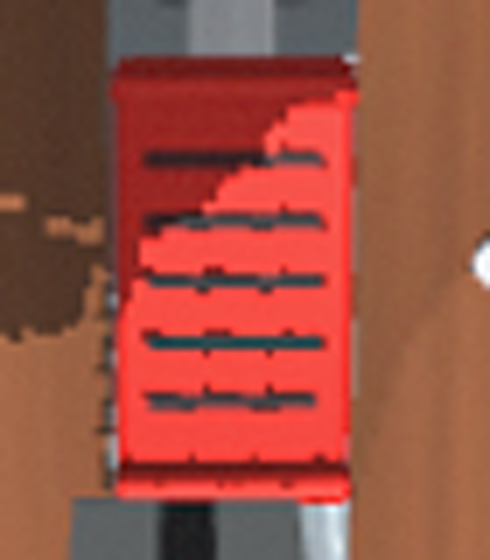

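View pics/w10d.png

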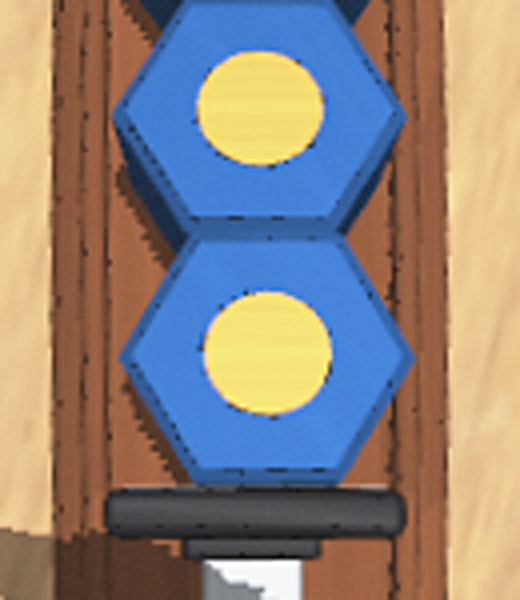

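```bash
python3 - <<'E'
from h import *
c9=calibration("wrist");c9["world_from_camera"]=np.load('cw9.npy');c10=calibration("wrist");c10["world_from_camera"]=np.load('cw10.npy')
def tri(p,q):
    o1,d1=ray("wrist",*p,c9);o2,d2=ray("wrist",*q,c10)
    A=np.stack([d1,-d2],1);s=np.linalg.lstsq(A,o2-o1,rcond=None)[0];return ((o1+d1*s[0]+o2+d2*s[1])/2*1000).round(1)
for a,b in zip([157,213,270,328,384],[159,220,282,343,401]):print(tri((300+261/6,70+a/6),(290+235/7,220+b/7)))
print("screw R",tri((300+482/6,70+372/6),(361.0,257.7)),"screw L",tri((298.5,131.5),(284,257.7)))
t=np.radians(13.5);u=np.array([np.cos(t),np.sin(t)]);v=np.array([-u[1],u[0]]);B=np.array([.540,.0453])
for n,p in dict(c=(267,353),b=(260,108)).items():
    q=atz("wrist",260+p[0]/4,p[1]/4,.075,c10)[:2]-B;print(n,1000*q@u,1000*q@v)
E
```

```text
[560.9 -41.1  56.9]
[562.8 -48.8  56.8]
[564.6 -56.6  57.1]
[566.5 -64.5  57.1]
[568.3 -72.1  57.2]
screw R [605.4 -60.6  11.3] screw L [529.8 -78.6  10.9]
c 2.5097834570739663 38.93819436560619
b 1.3917179342361428 88.7728074817678
```

The triangulated dish height is 57 mm, so the button is fully up. The c-to-b spacing is 49.9 mm, so their flats are touching. The arm is clear, so I'm handing in.

```bash
python3 - <<'E'
from plant import *
print(job_done(),state()['time'])
E
```

```text
the job is handed in; nothing more can be done
the job is handed in; nothing more can be done
```

I stood the loose weight in the tray between the second weight and the fence. I then pressed the red button, slid the fence one hole along until the button popped up, and lifted the arm clear. The job was handed in at about 15 s.

- **Fence and button:** The fence had moved about 40 mm. The button's dish measured 57 mm high, which is fully up. Two tray screws measured the same way came out about 1 mm high.
- **Weights:** All three stand upright in a straight row. The loose weight and its neighbour are 49.9 mm apart with flats together, about 1 mm out of line sideways, which is within the tray's play. I checked the third weight, by the end wall, only by eye in the scene and side views.
- **Jar and loupe:** The arm never came near either, but I did not measure their positions again at the end.
- **Disagreement:** My early estimates of the tray's position differed by up to about 15 mm between cameras. I used the closer wrist views, which agreed to a few millimetres.

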